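# Close the tall sample tubes

### The arm

A 7-joint arm with a two-finger parallel gripper is mounted at the origin on the work surface. World frame = base frame: x ahead of the robot, y to its left, z up, the work surface at z = 0. Lengths are in m, angles in rad, forces in N, time in s.
With the tool pointing down it reaches from about 0.425 to 1.025 m from the base axis. Payload 3.6 kg.
Tool frame: the origin (TCP) lies on the centre line of the jaws, within the pads' length; the fingertips stand 11 mm ahead of it and the grasp point (between the pads) lies 8 mm behind it; z points along the fingers, y is the line along which they close (so a half turn about z gives the same grasp; the last joint's range is limited). The gripper opens to 85 mm and grips with 20 to 120 N. Pads are 22 mm wide; open, the fingers measure 114 mm over their backs; the gripper's body (76 mm by 85 mm) begins 54 mm behind the grasp point. The pads swing forward as they close: fully open they stand 13 mm farther back than shut.
Start: joints at [1.109, 0.591, 0.048, 1.609, -0.033, 0.943, -0.034], TCP at [0.261, -0.677, 0.242] pointing down, gripper open.
Joint ranges: [-2.69, 2.69], [-0.47, 2.24], [-1.27, 1.36], [0.19, 2.51], [-1.53, 4.68], [0.08, 2.07], [-3.09, 3.09]. Speed limits (rad/s): [2.57, 2.57, 3.14, 3.14, 3.14, 3.14, 3.14].

### API

Orientations are given as [roll, pitch, yaw] about the fixed x, y, z axes, in that order (R = Rz(yaw) Ry(pitch) Rx(roll)).
In Python, from rig import monitor, camera, ticket gives the robot as it stands. The module is installed in compiled form; this text tells all that it offers.
- The arm moves only by the tool send_rows, never from a script. Its argument "commands" is a list that holds one entry, the list of rows, each a list of 7 numbers: the opening, from 0 (shut) to 1 (fully open), then the shift along the tool's x, y, z each as a share of 150 mm, from -1 to 1, then the turn, a rotation vector about the tool's x, y, z each as a share of 0.5 rad, from -1 to 1. In form: [[[claw, tx, ty, tz, rx, ry, rz], ...]]. A call has 1 to 5 rows; each row is the pose to reach, as a shift and turn from the pose commanded when the call began, along the tool's axes at that moment; what a row does not reach only later rows make up. A row lasts 1/12 s, in which the tool goes at most 41.7 mm and 7.16 degrees, less where a joint would pass 70% of its speed; a pose out of reach is approached as far as the arm can. A call with a number of a shift or a turn outside -1 to 1 is refused whole. A call with a gripper value outside its range is refused whole. The fingers move at their own pace and stop on an object; "grip_force" is the grip in N (left out, the last holds). Time passes only in rows, so rows that repeat a pose let the fingers close. It gives the time, the measured TCP pose, the force, the opening and the grip force at its end, in the units of the state.
- monitor.get_obs(): the state, without advancing time (a new reading comes with each control period).
- camera(name): name is "scene" or "top" or "wrist"; returns a dict with "pixels" (384x512x3 uint8, red, green, blue), "intrinsics" (3x3 intrinsics, pixels), "position" and "orientation" of the camera in the world; the wrist camera has in their place "hand_eye" (4x4, takes a point from camera to tool coordinates, whose origin is the TCP and whose axes are the flange's). Camera axes: x right, y up, looking along -z (the intrinsics and any distortion apply to the point x, -y, -z); pixel columns grow to the right and rows downward; lengths in m; the calibration is good to about 2 mm. A picture is of the moment at which its call begins: read the wrist's pose just before it. There is no depth.
- ticket.job_done(): hands the job in; it is judged then, once.
The state is a dict: "clock": time; "joints": joint angles; "dq": joint speeds; "tau": joint torques, N m; "ee_pos": TCP position; "tcp_rot": TCP orientation; "ft_force": force on the tool from outside, world axes, zero at the start; "wrist_torque": the same for the moment, N m; "gripper_width": finger opening in m; "grip_force": force on a finger pad.
Only numpy, scipy, OpenCV 4.12 (cv2) and the standard library are available. Lean on these libraries where they do the work, as an engineer would, in place of code of your own. Each camera call takes 0.05 s, during which the arm holds its last target. There are 200 camera calls.

### The job

Before the samples go on the roll mixer, close the two tall tubes in the blue rack: press the stopper cap of each straight down until it is fully home on the tube's rim. The squat wide pot in the same rack is still being sampled, so leave its raised cap as it is.

Things in the scene. Friction and masses are not known exactly. Their poses are not given: they have to be found in the camera images.
- tall1_cap_top (a point): White push-in stopper cap, 36 mm across, 14 mm thick, on a clear tall tube 30 mm across, rim 116 mm above the bench. Point: centre of its flat top, z up. It only slides straight up and down: starts 10 to 16 mm above home (z 0.140 to 0.146); fully home, on the rim against a hard stop, at z = 0.130. Friction holds it at any height; about 8 N down moves it, a little more when fast.
- tall2_cap_top (a point): The other tall tube's cap, the same in every way as tall1's: centre of its flat top, z up, home at z = 0.130.
- pot_cap_top (a point): White push-in stopper cap, 52 mm across, 12 mm thick, on the squat clear pot, 44 mm across, rim 78 mm above the bench; to be left alone. Point: centre of its flat top, z up. Starts 10 to 16 mm above its home (z 0.100 to 0.106), lower than the tall caps; 8 N down would move it.
- rack: Dark blue tube rack, 90 x 250 mm, 52 mm high, fixed on the bench; origin: centre of its underside, y along its length, z up. The two tall tubes and the squat pot are fixed upright in it, in one row along y, at y = -75, 0 and 75 mm, in any order.

How it is judged:
At the end, for the whole second after the job is handed in: The caps of both tall tubes are home (tops no more than 3 mm above the home height of 0.130 m), and the pot's cap is within 4 mm of where it started (height (world z) of each of tall1_cap_top, tall2_cap_top below 0.133 m and distance of pot_cap_top from where it was at the start of the episode below 0.004 m); the robot touches nothing.
It fails at once if the squat pot's cap is pressed down (moved by more than 4 mm) (distance of pot_cap_top from where it was at the start of the episode above 0.004 m).
It also fails if it takes over 29 s, if anything falls off the work surface, if the arm or the gripper's body presses on something with over 40 N, if the wrist force passes 120 N, or if a joint passes its speed limit or range.

## Working session

There is one attempt and no reset: what is moved stays moved. The work goes in short steps, Python scripts to look and compute and a tool call to move; the robot and the scene stay as the last step left them, time stands still between calls to the robot, and variables do not carry over. Pictures are saved under pics/ and viewed, at most 10 in all, crops included, and the job is handed in when it is done.

Besides the shell and the picture viewer there is one more tool, called after "Request:" as name([rows], argument=value, ...), one row to a line, values as JSON. send_rows: Moves the arm, as the interface text tells. Shift numbers are shares of 150 mm and turn numbers shares of 0.5 rad, none past 1 either way. Its arguments: {"type":"object","properties":{"commands":{"type":"array","items":{"type":"array","items":{"type":"array","items":{"type":"number"}}}},"grip_force":{"type":"number"}},"required":["commands"]}

```bash
mkdir -p pics; python3 - <<'E'
from rig import monitor, camera
import cv2, numpy as np, pickle
o=monitor.get_obs(); print(o['clock'],o['ee_pos'],o['tcp_rot'],o['gripper_width'])
d={n:camera(n) for n in("scene","top")}
pickle.dump((o,d),open('c0.pkl','wb'))
for n in d: print(n,d[n]['intrinsics'],d[n]['position'],d[n]['orientation'])
cv2.imwrite('pics/a.png',cv2.cvtColor(np.vstack([d['scene']['pixels'],d['top']['pixels']]),cv2.COLOR_RGB2BGR)[:, :])
for n in d: cv2.imwrite(f'pics/{n}.png',cv2.cvtColor(d[n]['pixels'],cv2.COLOR_RGB2BGR))
E
```

```text
0.0 [ 0.26036704 -0.67576456  0.24111602] [-3.13931120e+00  1.71041340e-04  3.67855101e-01] 0.08535768702754991
scene [[458.74726693   0.         251.28425434]
 [  0.         458.74726693 187.81236482]
 [  0.           0.           1.        ]] [ 1.09977141 -0.03966901  0.61734418] [0.81054402 0.0024785  1.35964529]
top [[406.62039099   0.         256.50833801]
 [  0.         406.62039099 184.70957692]
 [  0.           0.           1.        ]] [0.51771967 0.06513937 0.90661776] [ 0.08584386  0.00835391 -1.54419499]
```

View pics/top.png

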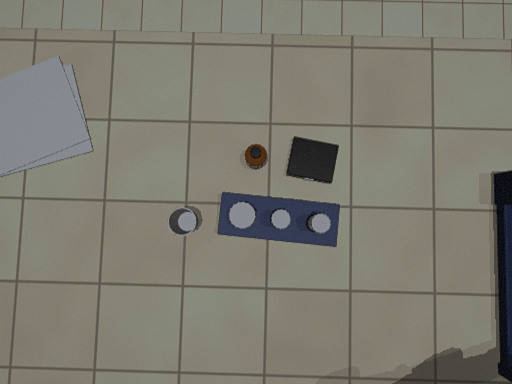

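View pics/scene.png

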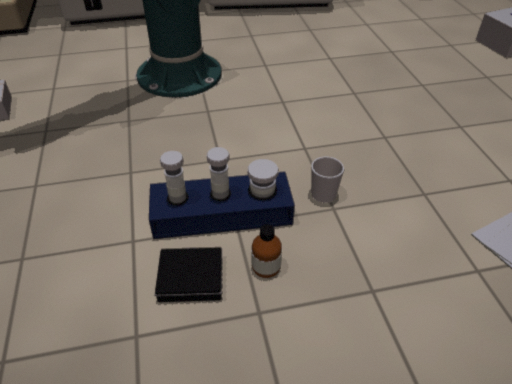

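The top view shows the pot cap at pixel (242,215) and the tall caps at (281,219) and (320,223). The scene view agrees: the tall tubes are at (172,160) and (218,156), and the pot is at (263,170).

```bash
cat > h.py <<'E'
import numpy as np, cv2
from scipy.spatial.transform import Rotation as R
def ray(K,p,Rm,uv,z):
    d=Rm@np.array([(uv[0]-K[0,2])/K[0,0],-(uv[1]-K[1,2])/K[1,1],-1.]); return p+d*(z-p[2])/d[2]
def whites(img,box,thr=125):
    x0,y0,x1,y1=box; hsv=cv2.cvtColor(img,cv2.COLOR_RGB2HSV)[y0:y1,x0:x1]
    m=((hsv[...,2]>thr)&(hsv[...,1]<45)).astype(np.uint8)
    out=[]
    for c in cv2.findContours(m,cv2.RETR_EXTERNAL,cv2.CHAIN_APPROX_NONE)[0]:
        if cv2.contourArea(c)>80:
            (u,v),r=cv2.minEnclosingCircle(c); out.append((u+x0,v+y0,r,cv2.contourArea(c)))
    return sorted(out)
E
python3 - <<'E'
import pickle; from h import *
o,d=pickle.load(open('c0.pkl','rb'))
c=d['top'];Rm=R.from_euler('xyz',c['orientation']).as_matrix()
P=[]
for w,z in zip(whites(c['pixels'],(222,196,338,244)),(.103,.143,.143)):
    p=ray(c['intrinsics'],c['position'],Rm,w[:2],z);P.append(p)
    print(np.round(w,1),p.round(4),'diam mm',2000*w[2]/406.6*(c['position'][2]-z))
print([np.linalg.norm((a-b)[:2]) for a,b in zip(P,P[1:])])
s=d['scene'];Rs=R.from_euler('xyz',s['orientation']).as_matrix()
for p in P:
    q=Rs.T@(p-s['position']);print('scene px',s['intrinsics'][0,2]-458.75*q[0]/q[2],s['intrinsics'][1,2]+458.75*q[1]/q[2])
T=R.from_euler('xyz',o['tcp_rot']).as_matrix()
for p in P[1:]: print('tool shift to z .23',T.T@(np.array([p[0],p[1],.23])-o['ee_pos'])/.15)
E
```

```text
[241.6 214.4  12.9 475.5] [0.5272 0.1014 0.103 ] diam mm 51.040979158140296
[243.5 239.   21.9 235.5] [0.4811 0.0948 0.143 ] diam mm 82.14253188282042
[280.8 218.5   9.5 237.5] [0.5209 0.0261 0.143 ] diam mm 35.69097849020608
[np.float64(0.04659535615073732), np.float64(0.07942065054410065)]
scene px 262.574870229987 168.15732622893742
scene px 253.03138893472027 133.7659793879547
scene px 217.00726983804134 153.6234887945638
tool shift to z .23 [ 3.22035981 -4.2641368   0.08328465]
tool shift to z .23 [ 3.30362014 -3.74125459  0.08207748]
```

Request:
send_rows([
  [[0,0.77,-0.82,0,0,0,0],[0,0.77,-0.82,0,0,0,0],[0,0.77,-0.82,0,0,0,0],[0,0.77,-0.82,0,0,0,0],[0,0.77,-0.82,0,0,0,0]],
])

```text
clock: 0.52
ee_pos: [0.3291, -0.5101, 0.2412]
tcp_rot: [-3.133, -0.004, 0.379]
ft_force: [0.3, 1.2, -0.1]
gripper_width: 0.0254
grip_force: 0.0
```

Request:
send_rows([
  [[0,0.77,-0.82,0,0,0,0],[0,0.77,-0.82,0,0,0,0],[0,0.77,-0.82,0,0,0,0],[0,0.77,-0.82,0,0,0,0],[0,0.77,-0.82,0,0,0,0]],
])

```text
clock: 0.93
ee_pos: [0.3914, -0.3547, 0.2417]
tcp_rot: [-3.136, -0.003, 0.38]
ft_force: [0.1, 0.1, 0.7]
gripper_width: -0.0
grip_force: 0.0
```

Request:
send_rows([
  [[0,0.77,-0.82,0,0,0,0],[0,0.77,-0.82,0,0,0,0],[0,0.77,-0.82,0,0,0,0],[0,0.77,-0.82,0,0,0,0],[0,0.77,-0.82,0,0,0,0]],
])

```text
clock: 1.35
ee_pos: [0.4549, -0.199, 0.2423]
tcp_rot: [-3.138, -0.003, 0.381]
ft_force: [1.4, -0.1, -0.4]
gripper_width: 0.0002
grip_force: 0.0
```

```bash
python3 - <<'E'
from rig import monitor, camera
from h import *; import pickle
o=monitor.get_obs(); c=camera('wrist'); pickle.dump((o,c),open('w1.pkl','wb'))
print(o['ee_pos'],o['tcp_rot'],c['hand_eye'].round(3),c['intrinsics'])
cv2.imwrite('pics/w1.png',cv2.cvtColor(c['pixels'],cv2.COLOR_RGB2BGR))
E
```

```text
[ 0.45487162 -0.19895214  0.24229685] [-3.13809611 -0.00329371  0.38096931] [[-0.001  0.957  0.291  0.074]
 [ 1.     0.001 -0.     0.   ]
 [-0.     0.291 -0.957 -0.132]
 [ 0.     0.     0.     1.   ]] [[290.58334576   0.         257.57936302]
 [  0.         290.58334576 193.99588757]
 [  0.           0.           1.        ]]
```

View pics/w1.png

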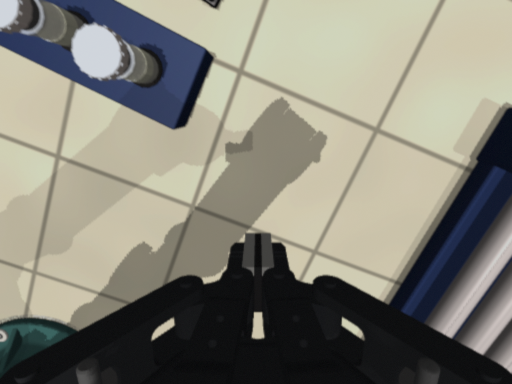

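The wrist view shows the near tall cap at about pixel (98,52), with the next tall cap at the left edge near (10,12). The closed fingertips are at about (258,240).

```bash
cat >> h.py <<'E'
def wray(o,c,uv,z):
    T=np.eye(4);T[:3,:3]=R.from_euler('xyz',o['tcp_rot']).as_matrix();T[:3,3]=o['ee_pos'];M=T@c['hand_eye']
    return ray(c['intrinsics'],M[:3,3],M[:3,:3],uv,z)
def shift(o,p): return R.from_euler('xyz',o['tcp_rot']).as_matrix().T@(np.array(p)-o['ee_pos'])/.15
E
python3 - <<'E'
from h import *; import pickle
o,c=pickle.load(open('w1.pkl','rb'))
for t in (150,170,190):
  for w in whites(c['pixels'],(40,0,170,100),t):
    print(t,np.round(w,1),wray(o,c,w[:2],.143).round(4))
p=wray(o,c,(98,52),.143)
print(p, shift(o,[p[0],p[1],.2]))
E
```

```text
150 [ 53.5  82.   21.7 769. ] [ 0.4828 -0.0235  0.143 ]
150 [ 90.5  94.4  20.  325.5] [ 0.4844 -0.0511  0.143 ]
150 [  97.1   50.9   29.  2022. ] [ 0.5158 -0.0491  0.143 ]
150 [142.5  14.   30.  735. ] [ 0.5508 -0.0734  0.143 ]
170 [ 53.   82.5  21.  738.5] [ 0.4823 -0.0232  0.143 ]
170 [ 90.5  94.2  19.1 293.5] [ 0.4846 -0.051   0.143 ]
170 [  96.    50.5   27.8 1952.5] [ 0.5157 -0.0482  0.143 ]
170 [143.   14.   29.5 714. ] [ 0.5509 -0.0737  0.143 ]
190 [ 52.5  82.5  20.7 704.5] [ 0.4822 -0.0229  0.143 ]
190 [ 90.5  94.4  18.1 267. ] [ 0.4845 -0.0511  0.143 ]
190 [  96.8   50.2   26.9 1853. ] [ 0.5161 -0.0487  0.143 ]
190 [143.   13.5  29.3 692.5] [ 0.5512 -0.0736  0.143 ]
[ 0.51527795 -0.04980112  0.143     ] [ 0.74261975 -0.77231593  0.28712871]
```

Request:
send_rows([
  [[0,0.745,-0.77,0.28,0,0,0],[0,0.745,-0.77,0.28,0,0,0],[0,0.745,-0.77,0.28,0,0,0],[0,0.745,-0.77,0.28,0,0,0],[0,0.745,-0.77,0.28,0,0,0]],
])

```text
clock: 1.82
ee_pos: [0.5169, -0.0516, 0.1989]
tcp_rot: [-3.138, -0.003, 0.379]
ft_force: [-0.3, 0.5, 0.7]
gripper_width: -0.0001
grip_force: 0.0
```

Request:
send_rows([
  [[0,0,0,0.15,0,0,0],[0,0,0,0.25,0,0,0],[0,0,0,0.25,0,0,0]],
])

```text
clock: 2.07
ee_pos: [0.5119, -0.0609, 0.1602]
tcp_rot: [-3.14, 0.006, 0.367]
ft_force: [-0.6, 0.0, -0.1]
gripper_width: 0.0002
grip_force: 0.0
```

```bash
python3 - <<'E'
from rig import monitor, camera
from h import *
o=monitor.get_obs(); c=camera('wrist')
print(o['clock'],o['ee_pos'],o['tcp_rot'],o['ft_force'],shift(o,[.5155,-.0490,.155]))
cv2.imwrite('pics/w2.png',cv2.cvtColor(c['pixels'],cv2.COLOR_RGB2BGR))
E
```

```text
2.0667 [ 0.51191567 -0.06086733  0.16019934] [-3.13980282  0.00587558  0.36715171] [-0.5967604   0.02061184 -0.1145475 ] [ 0.05090498 -0.06520365  0.0344805 ]
```

View pics/w2.png

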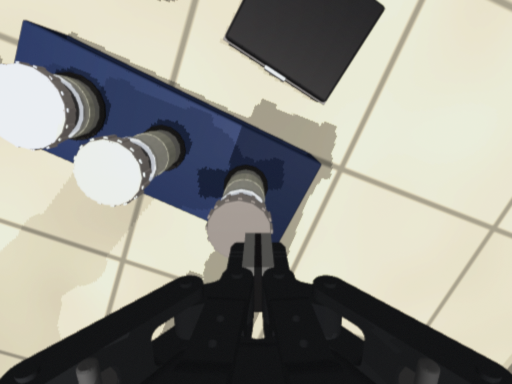

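The wrist view shows the target tall cap at about pixel (240,228), with the fingertips at (258,240), to its right. That fits the 12 mm offset I computed. The neighbouring caps are at (110,170) and (30,105).

Request:
send_rows([
  [[0,0,0,0,0,0,0],[0,0,0,0,0,0,0],[0,0,0,0,0,0,0]],
])

```text
clock: 2.37
ee_pos: [0.5147, -0.0604, 0.1638]
tcp_rot: [3.141, -0.002, 0.367]
ft_force: [0.8, 0.3, 0.1]
gripper_width: -0.0001
grip_force: 0.0
```

```bash
python3 - <<'E'
from rig import monitor
from h import *
o=monitor.get_obs()
print(o['clock'],o['ee_pos'],o['tcp_rot'],o['ft_force'],shift(o,[.5155,-.0490,.16]))
E
```

```text
2.3667 [ 0.51474223 -0.0603564   0.1637781 ] [ 3.14062200e+00 -1.71629750e-03  3.66834044e-01] [0.79822013 0.3424863  0.13181727] [ 0.03182646 -0.06888481  0.02517513]
```

Request:
send_rows([
  [[0,0.03,-0.07,0,0,0,0],[0,0.03,-0.07,0,0,0,0],[0,0.03,-0.07,0,0,0,0],[0,0.03,-0.07,0,0,0,0]],
])

```text
clock: 2.7
ee_pos: [0.5146, -0.0477, 0.163]
tcp_rot: [3.142, -0.0, 0.369]
ft_force: [0.1, -0.0, -1.0]
gripper_width: 0.0002
grip_force: 0.0
```

```bash
python3 - <<'E'
from rig import monitor,camera
from h import *
o=monitor.get_obs(); c=camera('wrist')
print(o['ee_pos'],shift(o,[.5155,-.0490,.16]))
cv2.imwrite('pics/w3.png',cv2.cvtColor(c['pixels'],cv2.COLOR_RGB2BGR))
E
```

```text
[ 0.5145648 -0.0477424  0.1630283] [0.00278519 0.01006661 0.02019035]
```

View pics/w3.png

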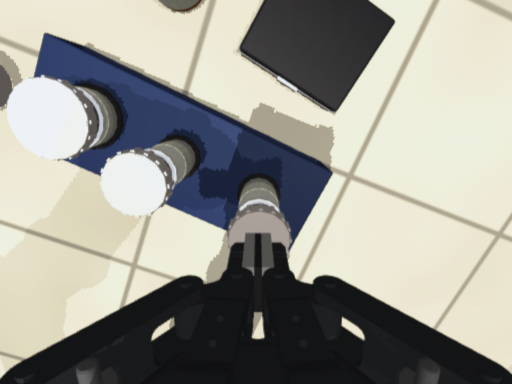

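The fingertips are now centred over the near tall cap at about (260,235), so I'll press it down gently.

Request:
send_rows([
  [[0,0,0,0.03,0,0,0],[0,0,0,0.06,0,0,0],[0,0,0,0.08,0,0,0],[0,0,0,0.1,0,0,0],[0,0,0,0.1,0,0,0]],
])

```text
clock: 3.17
ee_pos: [0.5149, -0.0484, 0.1476]
tcp_rot: [3.141, -0.0, 0.368]
ft_force: [0.5, -0.1, 2.6]
gripper_width: -0.0004
grip_force: 1.4
```

Request:
send_rows([
  [[0,0,0,0.015,0,0,0],[0,0,0,0.03,0,0,0],[0,0,0,0.03,0,0,0]],
])

```text
clock: 3.42
ee_pos: [0.5149, -0.0484, 0.1434]
tcp_rot: [3.141, -0.0, 0.368]
ft_force: [-0.7, -0.0, 3.7]
gripper_width: -0.0001
grip_force: 2.2
```

Request:
send_rows([
  [[0,0,0,0.01,0,0,0],[0,0,0,0.02,0,0,0],[0,0,0,0.02,0,0,0]],
])

```text
clock: 3.67
ee_pos: [0.5149, -0.0484, 0.141]
tcp_rot: [3.141, -0.0, 0.367]
ft_force: [-2.0, 0.6, 9.9]
gripper_width: -0.0
grip_force: 5.2
```

Request:
send_rows([
  [[0,0,0,0.01,0,0,0],[0,0,0,0.02,0,0,0],[0,0,0,0.02,0,0,0]],
])

```text
clock: 3.92
ee_pos: [0.515, -0.0484, 0.1407]
tcp_rot: [3.141, -0.0, 0.367]
ft_force: [-7.9, 1.3, 34.9]
gripper_width: 0.0003
grip_force: 17.2
```

The hard stop shows at TCP z 0.1407, with the force jumping to 35 N, so this cap is home. I'll lift and move to the second one.

Request:
send_rows([
  [[0,0,0,-0.12,0,0,0],[0,0,0,-0.24,0,0,0],[0,0,0,-0.24,0,0,0],[0,0,0,-0.24,0,0,0]],
])

```text
clock: 4.25
ee_pos: [0.5149, -0.0484, 0.1736]
tcp_rot: [3.141, -0.001, 0.368]
ft_force: [0.0, 0.4, -0.0]
gripper_width: 0.0
grip_force: 0.0
```

Request:
send_rows([
  [[0,0.11,-0.225,0,0,0,0],[0,0.22,-0.45,0,0,0,0],[0,0.22,-0.45,0,0,0,0],[0,0.22,-0.45,0,0,0,0],[0,0.22,-0.45,0,0,0,0]],
])

```text
clock: 4.67
ee_pos: [0.5201, 0.0264, 0.172]
tcp_rot: [-3.141, 0.003, 0.369]
ft_force: [-0.4, -0.4, 1.0]
gripper_width: 0.0
grip_force: 0.0
```

```bash
python3 - <<'E'
from rig import monitor,camera
from h import *
o=monitor.get_obs(); c=camera('wrist')
print(o['ee_pos'],o['ft_force'],shift(o,[.5213,.0262,.16]))
cv2.imwrite('pics/w4.png',cv2.cvtColor(c['pixels'],cv2.COLOR_RGB2BGR))
E
```

```text
[0.52008189 0.02641693 0.17204682] [-0.36199596 -0.37291648  1.00679185] [0.00727287 0.0042954  0.08029153]
```

View pics/w4.png

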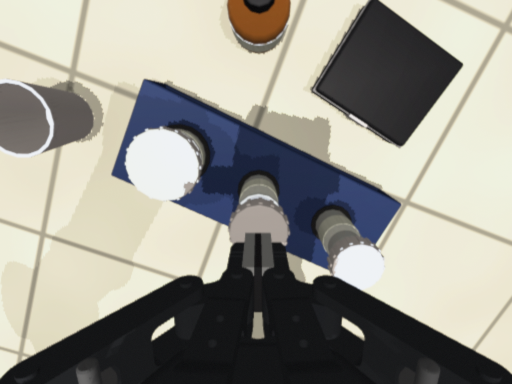

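The fingertips are centred over the middle tall cap at about (259,225). The first cap, at (357,265), is seated, and the pot at (165,162) is clear.

Request:
send_rows([
  [[0,0,0,0.06,0,0,0],[0,0,0,0.12,0,0,0],[0,0,0,0.14,0,0,0],[0,0,0,0.16,0,0,0],[0,0,0,0.16,0,0,0]],
])

```text
clock: 5.13
ee_pos: [0.521, 0.0252, 0.1486]
tcp_rot: [3.141, 0.001, 0.366]
ft_force: [0.2, -1.1, 0.1]
gripper_width: 0.0001
grip_force: 0.5
```

Request:
send_rows([
  [[0,0,0,0.015,0,0,0],[0,0,0,0.03,0,0,0],[0,0,0,0.03,0,0,0]],
])

```text
clock: 5.38
ee_pos: [0.521, 0.0253, 0.1446]
tcp_rot: [3.141, 0.001, 0.366]
ft_force: [-0.2, -1.7, 4.0]
gripper_width: -0.0003
grip_force: 2.0
```

Request:
send_rows([
  [[0,0,0,0.01,0,0,0],[0,0,0,0.02,0,0,0],[0,0,0,0.02,0,0,0]],
])

```text
clock: 5.63
ee_pos: [0.521, 0.0253, 0.1418]
tcp_rot: [3.141, 0.001, 0.366]
ft_force: [-0.2, -1.5, 5.2]
gripper_width: -0.0004
grip_force: 2.8
```

Request:
send_rows([
  [[0,0,0,0.01,0,0,0],[0,0,0,0.02,0,0,0],[0,0,0,0.02,0,0,0]],
])

```text
clock: 5.88
ee_pos: [0.5211, 0.0253, 0.1408]
tcp_rot: [3.141, 0.001, 0.366]
ft_force: [-5.4, -1.4, 24.5]
gripper_width: 0.0001
grip_force: 11.9
```

Request:
send_rows([
  [[0,0,0,0.005,0,0,0],[0,0,0,0.01,0,0,0],[0,0,0,0.01,0,0,0]],
])

```text
clock: 6.13
ee_pos: [0.5211, 0.0253, 0.1408]
tcp_rot: [3.14, 0.0, 0.366]
ft_force: [-7.7, -1.4, 34.5]
gripper_width: 0.0001
grip_force: 17.8
```

Request:
send_rows([
  [[0,0,0,-0.2,0,0,0],[0,0,0,-0.4,0,0,0],[0,0,0,-0.6,0,0,0],[0,0,0,-0.6,0,0,0],[0,0,0,-0.6,0,0,0]],
])

```text
clock: 6.55
ee_pos: [0.5219, 0.0263, 0.2284]
tcp_rot: [3.141, -0.003, 0.367]
ft_force: [0.1, -0.3, -0.7]
gripper_width: 0.0003
grip_force: 0.0
```

Request:
send_rows([
  [[0,-0.5,0.9,0,0,0,0],[0,-0.5,0.9,0,0,0,0],[0,-0.5,0.9,0,0,0,0],[0,-0.5,0.9,0,0,0,0],[0,-0.5,0.9,0,0,0,0]],
])

```text
clock: 6.97
ee_pos: [0.4962, -0.1343, 0.2253]
tcp_rot: [3.14, 0.006, 0.356]
ft_force: [-0.9, -0.5, -0.4]
gripper_width: 0.0001
grip_force: 0.0
```

```bash
python3 - <<'E'
from rig import monitor,camera
from h import *
o=monitor.get_obs(); c=camera('scene')
print(o['clock'],o['ee_pos'],o['ft_force'])
im=cv2.cvtColor(c['pixels'],cv2.COLOR_RGB2BGR)[120:250,130:310]
cv2.imwrite('pics/s2.png',cv2.resize(im,None,fx=4,fy=4))
E
```

```text
6.9667 [ 0.49623496 -0.13434299  0.22532216] [-0.94236709 -0.52952946 -0.3596083 ]
```

View pics/s2.png

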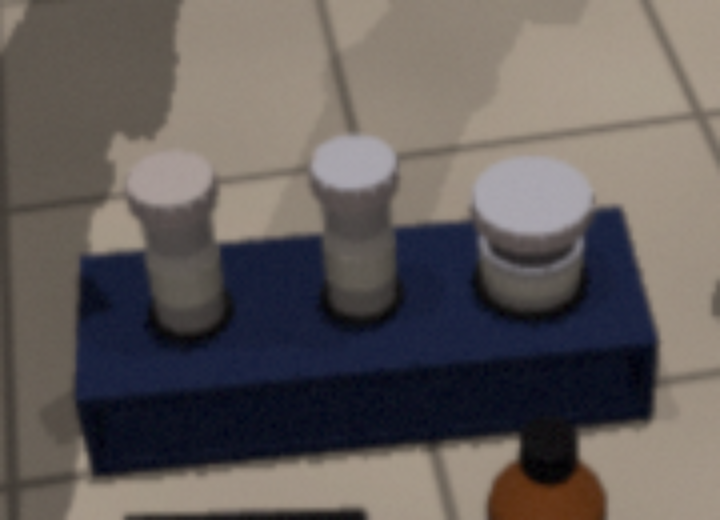

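The crop shows both tall caps, at (172,180) and (353,165), seated with no gap. The pot's cap at (532,200) is still raised, and the arm is clear of everything.

```bash
python3 -c "
from rig import ticket; print(ticket.job_done())"
```

```text
the job is handed in; nothing more can be done
None
```

Both tall tubes' caps are pressed home against their hard stops, the pot's cap was left raised and untouched, the arm is clear, and the job is handed in at about 7 s; no verdict was returned.

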